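# Press the weight onto the pressure cooker's vent pipe

### The arm

A 6-joint arm with a two-finger parallel gripper is mounted at the origin on the work surface. World frame = base frame: x ahead of the robot, y to its left, z up, the work surface at z = 0. Lengths are in m, angles in rad, forces in N, time in s.
With the tool pointing down it reaches from about 0.325 to 0.925 m from the base axis. Payload 3.1 kg.
Tool frame: the origin (TCP) lies midway between the tips of the shut fingers; the grasp point (between the pads) lies 19 mm behind it (bot.grip_depth is the distance from the TCP to the grasp point, in m); z points along the fingers, y is the line along which they close (so a half turn about z gives the same grasp; the last joint's range is limited). The gripper opens to 85 mm and grips with 20 to 120 N. Pads are 22 mm wide; open, the fingers measure 114 mm over their backs; the gripper's body (76 mm by 85 mm) begins 54 mm behind the grasp point. The pads swing forward as they close: fully open they stand 13 mm farther back than shut.
Start: joints at [1.151, 0.217, 1.613, -0, 1.311, -0.112], TCP at [0.189, 0.596, 0.231] pointing down, gripper open.
Joint ranges: [-2.75, 2.75], [-0.78, 2.1], [0.31, 2.55], [-1.13, 4.27], [0.13, 2.63], [-2.58, 2.58]. Speed limits (rad/s): [2.79, 2.79, 3.14, 3.14, 3.14, 3.14].

### API

Orientations are given as a unit quaternion [w, x, y, z].
In Python, from cell import bot, eyes gives the robot as it stands.
- The arm moves only by the shell command python3 -m handwheel 'ROWS' [FORCE]. ROWS is JSON, one flat list of numbers, 7 for each row, row after row: the shift along the tool's x, y, z in m, then the turn, a rotation vector about the tool's x, y, z in degrees, then the closure, from 0 (fully open) to 1 (shut). In form: [tx, ty, tz, ax, ay, az, claw, tx, ty, tz, ax, ay, az, claw, ...]. A call has 1 to 20 rows; each row is the pose to reach, as a shift and turn from the pose commanded when the call began, along the tool's axes at that moment; what a row does not reach only later rows make up. A row lasts 1/12 s, in which the tool goes at most 41.7 mm and 7.16 degrees, less where a joint would pass 70% of its speed; a pose out of reach is approached as far as the arm can. A call with a gripper value outside its range is refused whole. The fingers move at their own pace and stop on an object; FORCE is the grip in N (left out, the last holds). Time passes only in rows, so rows that repeat a pose let the fingers close. It gives the time, the measured TCP pose, the force, the opening and the grip force at its end, in the units of the state.
- bot.get_obs(): the state, without advancing time (a new reading comes with each control period).
- eyes.read_camera(name): name is "scene" or "top" or "wrist"; returns a dict with "pixels" (400x640x3 uint8, red, green, blue), "intrinsics" (3x3 intrinsics, pixels), "rvec" (rotation vector, rad) and "tvec" (3), from world to camera coordinates, as OpenCV has them; the wrist camera has in their place "hand_eye" (4x4, takes a point from camera to tool coordinates, whose origin is the TCP and whose axes are the flange's). Camera axes: x right, y down, z forward; pixel columns grow to the right and rows downward; lengths in m; the calibration is good to about 2 mm. A picture is of the moment at which its call begins: read the wrist's pose just before it. There is no depth.
- bot.sign_off(): hands the job in; it is judged then, once.
The state is a dict: "time_s": time; "joint_positions": joint angles; "joint_vel": joint speeds; "joint_torque": joint torques, N m; "tcp_pos": TCP position; "tool_rot": TCP orientation; "wrist_force": force on the tool from outside, world axes, zero at the start; "torque": the same for the moment, N m; "gripper_width": opening from 0.0 (shut) to 1.0 (fully open); "grip_force": force on a finger pad.
Only numpy, scipy, OpenCV 4.12 (cv2) and the standard library are available. Lean on these libraries where they do the work, as an engineer would, in place of code of your own. Each camera call takes 0.05 s, during which the arm holds its last target. There are 200 camera calls.

### The job

The pressure cooker's lid is locked and its weight is lying ready on the chopping board. Pick the weight up, push it straight down over the vent pipe in the middle of the lid until it clicks past the catches, and keep pressing until it sits fully home on the nut. Finish still gripping the weight and pushing it firmly down; do not shove the cooker about and leave everything else where it is.

Things in the scene. Friction and masses are not known exactly. Their poses are not given: they have to be found in the camera images.
- weight: Pressure weight, 80 to 160 g: upright steel cylinder 36 mm across, 33 mm high, brass band, black knob 32 mm across on top, 47 mm high in all. Stands upright on the chopping board. Origin: centre of its underside, z up its axis. A bore 22 mm wide, 29 mm deep opens below, its mouth narrowed to 14 mm by a rounded lip 5 mm high. Round: grip its steel sides at any yaw.
- weight_grip (a point): Point on the weight's axis 25 mm above its underside, where the fingers hold it.
- vent: Brass vent pipe upright in the middle of the cooker's lid, 12 mm thick, on a hexagonal nut 30 mm across, 11 mm above the lid. Origin on the axis on top of the nut, z up: the seat. Fully home, the weight's origin is here. Its sprung catches: the push rises from 10 mm above home to 11 to 16 N, drops (the click) about 5 mm above home, then the weight runs freely down to a hard stop.
- vent_tip (a point): Top of the vent pipe, 22 mm above the seat, about 0.22 m above the worktop. The last 8 mm taper to 6 mm across. Four small sprung steel catches bulge 3 mm out of the pipe, 8 mm above the seat.
- cooker: Pressure cooker, 3 to 4 kg, steel, 216 mm wide (lid rim 228), loose on the hob; origin at the centre of its underside, z up; lid top 140 mm above it. Its long black handle points along its x to 280 mm from the axis, a short one on the other side; handles are up to 132 mm high. A safety valve 58 mm from the axis stands 7 mm above the lid's middle.
- hob: Four-burner steel gas hob, 510 by 580 mm, fixed; origin at the centre of its underside on the worktop; black pan supports 46 mm high.
- board: Light wooden chopping board, fixed, 280 by 220 mm (x by y), 18 mm thick; origin at the centre of its underside on the worktop. Carries the weight, the timer and the spice jar.
- timer: Red and white kitchen timer on the board, 60 mm across, 42 mm high; origin at the centre of its underside.
- spice_jar: Spice jar with a green cap on the board, 42 mm across, 75 mm high; origin at the centre of its underside.
- saucepan: Open steel saucepan on another burner of the hob, 164 mm across, 85 mm high, black handle along its x reaching 230 mm from its axis; origin at the centre of its underside.
- mug: Blue mug, 82 mm across, 95 mm high, on the worktop; origin at the centre of its underside.
- pepper_mill: Dark wooden pepper mill, 54 mm across, 158 mm high, on the worktop; origin at the centre of its underside.
- spoon: Wooden spoon 260 mm long lying on the worktop; origin at its middle on the worktop.

How it is judged:
By the outcome, as a careful person would: the job done as asked, in the order asked, and still so for the second after the job is handed in, while the arm keeps its last pose, push and grip.
It also fails if it takes over 42 s, if anything falls off the work surface, if the arm or the gripper's body presses on something with over 40 N, if the wrist force passes 120 N, or if a joint passes its speed limit or range.

## Working session

There is one attempt and no reset: what is moved stays moved. The work goes in short steps, Python scripts to look and compute and a shell command to move; the robot and the scene stay as the last step left them, time stands still between calls to the robot, and variables do not carry over. Pictures are saved under pics/ and viewed, at most 10 in all, crops included, and the job is handed in when it is done.

```bash
ls; mkdir -p pics
python3 - <<'E'
from cell import bot, eyes
import cv2,numpy as np
o=bot.get_obs(); print({k:np.round(v,3).tolist() for k,v in o.items()}, bot.grip_depth)
for n in ["scene","top","wrist"]:
    c=eyes.read_camera(n); cv2.imwrite(f"pics/{n}0.png",c["pixels"][:,:,::-1]); print(n,{k:np.round(v,4).tolist() for k,v in c.items() if k!="pixels"})
E
```

```text
pics
{'time_s': 0.0, 'joint_positions': [1.151, 0.218, 1.615, 0.0, 1.311, -0.112], 'joint_vel': [-0.001, -0.001, 0.0, 0.0, -0.001, -0.001], 'joint_torque': [0.001, -39.686, -30.385, -0.0, 0.01, 0.0], 'tcp_pos': [0.189, 0.595, 0.23], 'tool_rot': [-0.0, 0.153, 0.988, -0.001], 'wrist_force': [0.23, 0.038, 0.207], 'torque': [0.017, -0.004, 0.013], 'grip_force': 0.0, 'gripper_width': 0.996} 0.0187
scene {'intrinsics': [[502.9766, 0.0, 320.0418], [0.0, 502.9766, 202.8277], [0.0, 0.0, 1.0]], 'rvec': [2.2659, 0.6279, -0.2775], 'tvec': [-0.4714, -0.0996, 1.9754]}
top {'intrinsics': [[382.9425, 0.0, 325.7021], [0.0, 382.9425, 196.2764], [0.0, 0.0, 1.0]], 'rvec': [2.1175, -2.1586, 0.1997], 'tvec': [-0.0032, 0.5893, 1.4085]}
wrist {'intrinsics': [[296.3362, 0.0, 323.7477], [0.0, 296.3362, 200.5343], [0.0, 0.0, 1.0]], 'hand_eye': [[0.0, -0.9488, -0.3157, 0.0806], [1.0, -0.0, 0.0002, 0.0001], [-0.0002, -0.3157, 0.9488, -0.1422], [0.0, 0.0, 0.0, 1.0]]}
```

View pics/scene0.png

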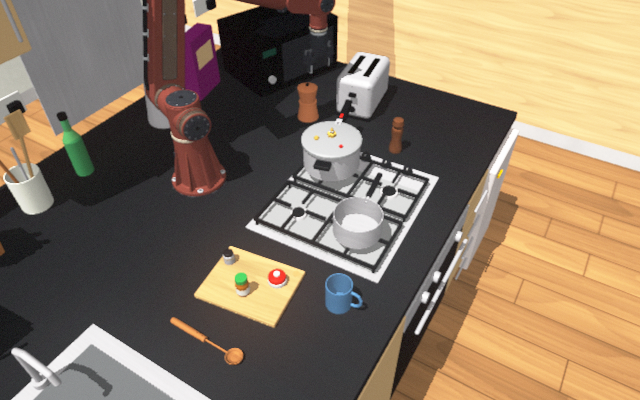

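View pics/top0.png

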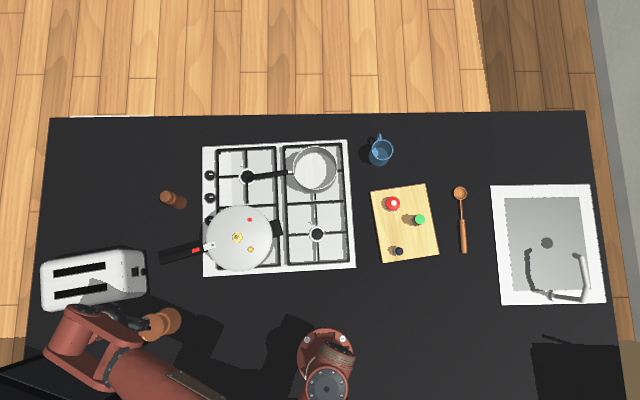

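View pics/wrist0.png

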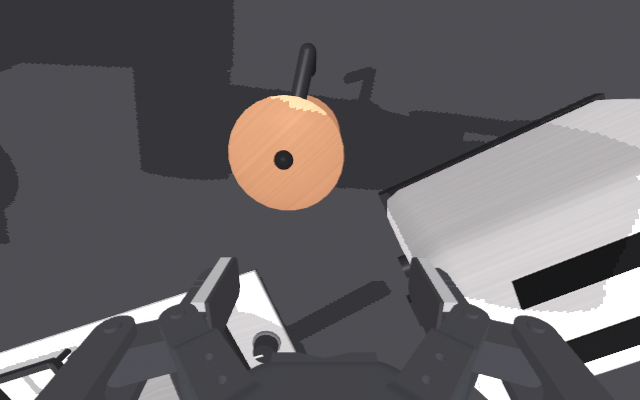

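The scene view shows the weight, with its black knob, at about (229,255) on the board and the vent at about (332,131) on the lid. In the top view the weight is at (398,251) and the vent at about (237,238). The wrist view sees neither yet.

```bash
cat > h.py <<'E'
import numpy as np, cv2
from scipy.spatial.transform import Rotation as R
from cell import bot, eyes
def shot(n,name):
    o=bot.get_obs(); c=eyes.read_camera(n); cv2.imwrite(f"pics/{name}.png",c["pixels"][:,:,::-1])
    K=c["intrinsics"]
    if n=="wrist":
        q=np.array(o["tool_rot"]); Rt=R.from_quat(q[[1,2,3,0]]).as_matrix(); H=np.array(c["hand_eye"])
        Rc=Rt@H[:3,:3]; C=Rt@H[:3,3]+o["tcp_pos"]
    else:
        Rc=cv2.Rodrigues(np.array(c["rvec"],float))[0].T; C=-Rc@np.array(c["tvec"])
    return c["pixels"],(np.array(K),Rc,C)
def ray(cam,uv):
    K,Rc,C=cam; d=Rc@np.linalg.solve(K,[uv[0],uv[1],1]); return C,d/np.linalg.norm(d)
def plane(cam,uv,z):
    C,d=ray(cam,uv); return C+d*(z-C[2])/d[2]
def proj(cam,P):
    K,Rc,C=cam; p=K@(Rc.T@(np.array(P)-C)); return p[:2]/p[2]
def tri(*cu):
    A=np.zeros((3,3));b=np.zeros(3);L=[]
    for cam,uv in cu:
        C,d=ray(cam,uv);M=np.eye(3)-np.outer(d,d);A+=M;b+=M@C;L.append((C,M))
    X=np.linalg.solve(A,b); return X,[np.linalg.norm(M@(X-C)) for C,M in L]
def blobs(mask,roi,amin=4):
    x0,y0,x1,y1=roi; m=np.zeros(mask.shape,np.uint8); m[y0:y1,x0:x1]=mask[y0:y1,x0:x1]
    n,_,s,c=cv2.connectedComponentsWithStats(m)
    return [(s[i].tolist(),c[i].round(1).tolist()) for i in range(1,n) if s[i,4]>=amin]
E
python3 - <<'E'
from h import *
ims,cs=shot("scene","s1"); imt,ct=shot("top","t1")
for n,im,rw,rv in [("scene",ims,(215,243,245,270),(312,120,350,145)),("top",imt,(388,243,408,260),(222,222,262,262))]:
    g=im.max(2); hsv=cv2.cvtColor(im,cv2.COLOR_RGB2HSV)
    print(n,"knob",blobs((g<70).astype(np.uint8),rw))
    print(n,"brass",blobs(((hsv[...,1]>90)&(hsv[...,0]>12)&(hsv[...,0]<35)).astype(np.uint8),rv))
a=cv2.resize(ims[110:190,290:390],None,fx=4,fy=4,interpolation=cv2.INTER_CUBIC)
b=cv2.resize(imt[200:280,195:295],None,fx=4,fy=4,interpolation=cv2.INTER_CUBIC)
cv2.imwrite("pics/crop1.png",np.hstack([a,b])[:,:,::-1])
for u,v in [((229,253),(398,251)),((332,132),(237,238))]:
    print(tri((cs,u),(ct,v)))
E
```

```text
scene knob [([215, 243, 17, 15, 107], [221.8, 249.5]), ([232, 243, 4, 2, 4], [233.5, 243.8]), ([225, 244, 4, 2, 5], [226.6, 244.4])]
scene brass [([331, 128, 2, 3, 6], [331.5, 129.0]), ([328, 131, 8, 7, 38], [331.5, 134.2]), ([314, 136, 5, 4, 16], [316.0, 137.5])]
top knob [([395, 247, 8, 8, 24], [398.0, 250.5])]
top brass [([233, 233, 10, 9, 60], [237.2, 236.7]), ([248, 247, 5, 5, 21], [250.0, 249.0])]
(array([ 0.37702608, -0.27961164,  0.0524189 ]), [np.float64(0.0003046264779639144), np.float64(0.0003046264779641271)])
(array([0.42826452, 0.28886911, 0.19551069]), [np.float64(0.001022103752868723), np.float64(0.0010221037528686681)])
```

View pics/crop1.png

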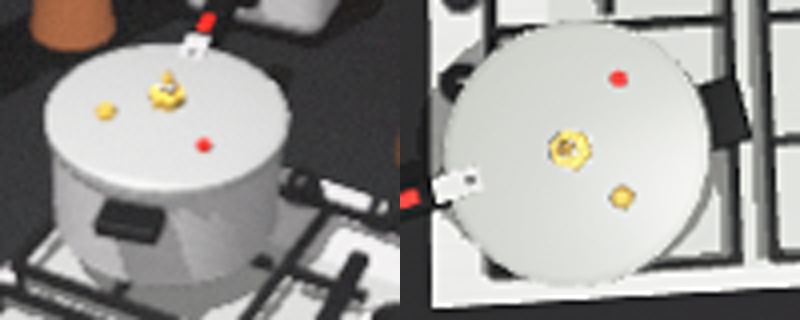

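The triangulation puts the knob at about (0.377, -0.280) and the vent at about (0.428, 0.289, z≈0.2). The vent lies on my way, so I'll stop above it for a close look.

```bash
python3 -m handwheel '[0,0,-0.04,0,0,0,0, 0,0,-0.08,0,0,0,0, -0.03,-0.02,-0.11,0,0,0,0, -0.06,-0.04,-0.11,0,0,0,0, -0.09,-0.06,-0.11,0,0,0,0, -0.12,-0.08,-0.11,0,0,0,0, -0.15,-0.10,-0.11,0,0,0,0, -0.18,-0.12,-0.11,0,0,0,0, -0.21,-0.14,-0.11,0,0,0,0, -0.24,-0.16,-0.11,0,0,0,0, -0.27,-0.18,-0.11,0,0,0,0, -0.30,-0.20,-0.11,0,0,0,0, -0.32,-0.219,-0.11,0,0,0,0, -0.32,-0.219,-0.11,0,0,0,0]'
python3 - <<'E'
from h import *
print(bot.get_obs()["tcp_pos"],bot.get_obs()["tool_rot"])
im,cw=shot("wrist","w1"); print(proj(cw,[.428,.289,.22]))
hsv=cv2.cvtColor(im,cv2.COLOR_RGB2HSV)
for b in blobs(((hsv[...,1]>90)&(hsv[...,0]>12)&(hsv[...,0]<35)).astype(np.uint8),(0,0,640,400),30): print(b)
E
```

```text
time_s: 1.42
tcp_pos: [0.4303, 0.286, 0.3412]
tool_rot: [0.001, 0.156, 0.988, -0.001]
wrist_force: [0.5, 0.6, 0.1]
gripper_width: 0.998
grip_force: 0.0
[0.43030597 0.28596613 0.34118165] [ 8.08623373e-04  1.56061790e-01  9.87746225e-01 -1.20767504e-03]
[326.17744458 189.89168994]
([265, 150, 19, 20, 281], [274.3, 159.7])
([310, 171, 34, 31, 642], [326.4, 185.9])
([0, 195, 123, 164, 8217], [43.0, 284.4])
([565, 322, 75, 66, 3201], [610.5, 354.0])
([469, 374, 42, 26, 751], [488.5, 388.9])
```

View pics/w1.png

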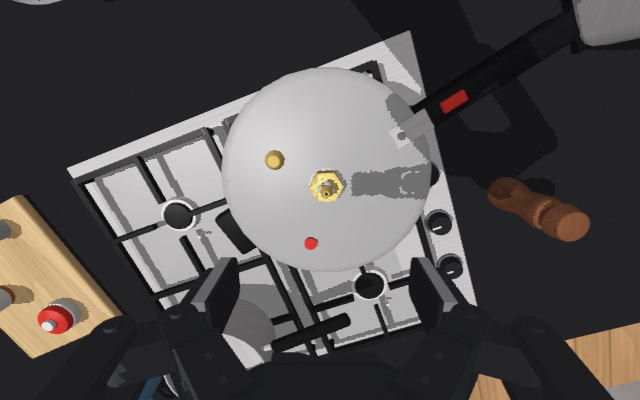

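The wrist view shows the nut at about (326,186) with the pipe tip near (326,192), and the safety valve at (274,160). I'll magnify the vent to get the tip pixel.

Run:
```python
from h import *
im=cv2.imread("pics/w1.png"); s=cv2.imread("pics/s1.png"); t=cv2.imread("pics/t1.png")
f=lambda i,x,y,r:cv2.resize(i[y-r:y+r,x-r:x+r],(400,400),interpolation=cv2.INTER_NEAREST)
cv2.imwrite("pics/crop2.png",np.hstack([f(im,326,187,20),f(s,332,132,10)]))
```

```text
(no output)
```

View pics/crop2.png

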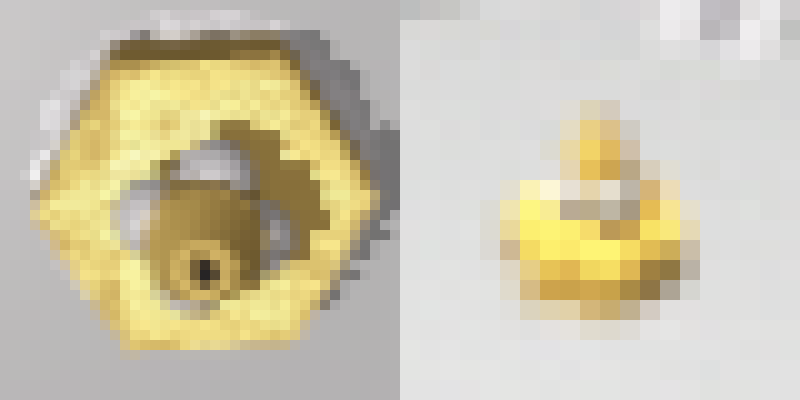

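In the crops the tip is at wrist pixel (326.0,193.7) and scene pixel (331.5,126.9), and the nut's top centre is at wrist (326,186.9). I'll triangulate those and work out the move to the weight.

```bash
cat >> h.py <<'E'
def toolvec(P):
    o=bot.get_obs(); q=np.array(o["tool_rot"]); return R.from_quat(q[[1,2,3,0]]).inv().apply(np.array(P)-o["tcp_pos"])
E
python3 - <<'E'
from h import *
_,cw=shot("wrist","w2"); _,cs=shot("scene","s2"); _,ct=shot("top","t2")
print("tip",tri((cw,(326,193.7)),(cs,(331.5,126.9))), plane(cw,(326,193.7),.22))
print("nut",plane(cw,(326,186.9),.198),plane(ct,(237.2,236.7),.205))
print(toolvec([.377,-.28,.20]),toolvec([.45,.0,.34]))
E
```

```text
tip (array([0.42887866, 0.28900828, 0.21912281]), [np.float64(0.001689610858826573), np.float64(0.001689610858826545)]) [0.43003285 0.29006389 0.22      ]
nut [0.42974827 0.29031924 0.198     ] [0.43111346 0.28558674 0.205     ]
[-0.12458424 -0.55919851  0.14093898] [-0.10937458 -0.27017502  0.00107087]
```

```bash
python3 -m handwheel '[-0.009,-0.04,0,0,0,0,0, -0.018,-0.08,0,0,0,0,0, -0.027,-0.12,0,0,0,0,0, -0.036,-0.16,0,0,0,0,0, -0.045,-0.20,0,0,0,0,0, -0.054,-0.24,0,0,0,0,0, -0.063,-0.28,0,0,0,0,0, -0.072,-0.32,0,0,0,0,0, -0.081,-0.36,0,0,0,0,0, -0.09,-0.40,0,0,0,0,0, -0.098,-0.44,0,0,0,0,0, -0.106,-0.475,0.02,0,0,0,0, -0.114,-0.51,0.04,0,0,0,0, -0.12,-0.54,0.07,0,0,0,0, -0.125,-0.559,0.10,0,0,0,0, -0.125,-0.559,0.13,0,0,0,0, -0.125,-0.559,0.16,0,0,0,0, -0.125,-0.559,0.18,0,0,0,0, -0.125,-0.559,0.18,0,0,0,0]'
python3 - <<'E'
from h import *
print(bot.get_obs()["tcp_pos"],bot.get_obs()["tool_rot"])
im,cw=shot("wrist","w3"); p=proj(cw,[.377,-.28,.065]); print(p)
x,y=p.astype(int); 
cv2.imwrite("pics/crop3.png",cv2.resize(im[y-50:y+50,x-50:x+50],(600,600),interpolation=cv2.INTER_NEAREST)[:,:,::-1])
for b in blobs((im.max(2)<60).astype(np.uint8),(x-60,y-60,x+60,y+60),40): print(b)
E
```

```text
time_s: 3.2
tcp_pos: [0.3754, -0.2765, 0.156]
tool_rot: [-0.004, 0.152, 0.988, 0.003]
wrist_force: [-1.0, 0.2, -0.3]
gripper_width: 1.001
grip_force: 0.0
[ 0.37537547 -0.27654958  0.15595029] [-0.00432969  0.15241037  0.98830189  0.0034215 ]
[319.59895643 207.92481549]
([259, 147, 71, 34, 1238], [282.6, 157.9])
([368, 147, 11, 25, 142], [374.8, 155.2])
([302, 190, 36, 35, 854], [320.4, 207.8])
```

View pics/crop3.png

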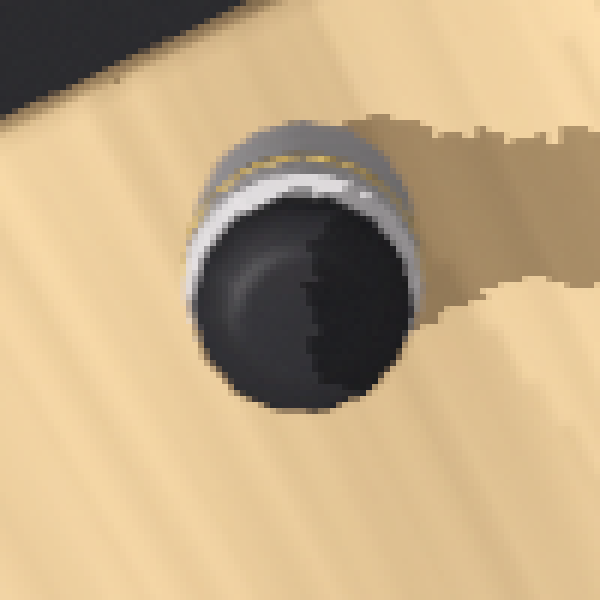

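The knob fills the crop's centre, at about (319.2,206.7) in the wrist image, with its outline clear against the board. The arm was still settling, so I'll measure again and triangulate against w1's two static views.

Run:
```python
from h import *
for i in range(2):
    o=bot.get_obs(); im,cw=shot("wrist",f"w4{i}")
g=(im.max(2)<75).astype(np.uint8); b=[b for b in blobs(g,(285,180,360,245),200)]; print(b)
x,y,w,h,_=b[0][0]; u=(x+(w-1)/2,y+(h-1)/2)
_,cs=shot("scene","s3"); _,ct=shot("top","t3")
print(o["tcp_pos"],o["tool_rot"],u)
for z in (.055,.06,.065): print(plane(cw,u,z))
print(tri((cw,u),(cs,(228.5,252.5)),(ct,(398,250.5))))
P=plane(cw,u,.06); print(toolvec([P[0],P[1],.023]))
```

```text
[([305, 183, 35, 35, 926], [322.2, 200.6])]
[ 0.37811709 -0.27942966  0.16100908] [-5.90396901e-04  1.52328892e-01  9.88329507e-01  5.87991080e-04] (322.0, 200.0)
[ 0.37900711 -0.28103291  0.055     ]
[ 0.3774447  -0.28051319  0.06      ]
[ 0.3758823  -0.27999348  0.065     ]
(array([ 0.37809989, -0.28037474,  0.0565269 ]), [np.float64(0.000634916395301735), np.float64(0.0017205683250521764), np.float64(0.001885629065005433)])
[0.00276831 0.00054534 0.14074629]
```

```bash
python3 -m handwheel '[0.003,0.0005,0.03,0,0,0,0, 0.003,0.0005,0.06,0,0,0,0, 0.003,0.0005,0.09,0,0,0,0, 0.003,0.0005,0.115,0,0,0,0, 0.003,0.0005,0.132,0,0,0,0, 0.003,0.0005,0.140,0,0,0,0, 0.003,0.0005,0.140,0,0,0,0, 0.003,0.0005,0.140,0,0,0,1, 0.003,0.0005,0.140,0,0,0,1, 0.003,0.0005,0.140,0,0,0,1, 0.003,0.0005,0.140,0,0,0,1, 0.003,0.0005,0.140,0,0,0,1, 0.003,0.0005,0.140,0,0,0,1, 0.003,0.0005,0.140,0,0,0,1]' 90
```

```text
time_s: 4.62
tcp_pos: [0.3762, -0.2805, 0.0232]
tool_rot: [0.001, 0.153, 0.988, -0.001]
wrist_force: [-0.2, 1.1, 5.5]
gripper_width: 0.393
grip_force: 89.3
```

```bash
python3 -m handwheel '[0,0,-0.03,0,0,0,1, 0,0,-0.06,0,0,0,1, 0,0,-0.10,0,0,0,1, 0,0,-0.14,0,0,0,1, 0,0,-0.18,0,0,0,1, 0,0,-0.22,0,0,0,1, 0,0,-0.26,0,0,0,1, 0,0,-0.28,0,0,0,1, 0,0,-0.28,0,0,0,1]'
python3 - <<'E'
from h import *
o=bot.get_obs(); print(o["tcp_pos"],o["tool_rot"],o["gripper_width"],o["wrist_force"])
im,cw=shot("wrist","w5"); im,cw=shot("wrist","w6"); o=bot.get_obs(); print(o["tcp_pos"],o["tool_rot"])
cv2.imwrite("pics/crop4.png",cv2.resize(im[200:400,220:430],None,fx=2.8,fy=2.8,interpolation=cv2.INTER_NEAREST)[:,:,::-1])
print(toolvec([.43,.29,.32]))
E
```

```text
time_s: 5.37
tcp_pos: [0.3774, -0.2816, 0.3087]
tool_rot: [0.005, 0.153, 0.988, -0.004]
wrist_force: [0.1, -0.1, -1.1]
gripper_width: 0.39
grip_force: 90.0
[ 0.37740059 -0.28158375  0.30874476] [ 0.00546323  0.15323787  0.988166   -0.00403305] 0.39021019208265684 [ 0.07087722 -0.08670487 -1.11549701]
[ 0.37504305 -0.27926614  0.30186412] [ 7.10230814e-04  1.53279834e-01  9.88182418e-01 -5.44170833e-04]
[ 0.12004829  0.55914929 -0.01880406]
```

View pics/crop4.png

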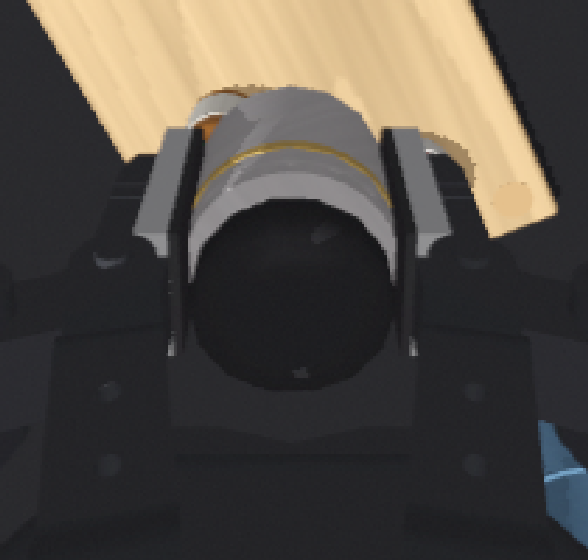

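The weight is gripped upright. In the wrist image its bottom edge peaks at about (323.4,231.2) and the knob centre is at about (324.3,304.7). Next I'll carry it above the vent.

```bash
python3 -m handwheel '[0.005,0.02,-0.01,0,0,0,1, 0.013,0.06,-0.02,0,0,0,1, 0.0215,0.10,-0.02,0,0,0,1, 0.030,0.14,-0.02,0,0,0,1, 0.0385,0.18,-0.02,0,0,0,1, 0.047,0.22,-0.02,0,0,0,1, 0.0555,0.26,-0.02,0,0,0,1, 0.064,0.30,-0.02,0,0,0,1, 0.0725,0.34,-0.02,0,0,0,1, 0.081,0.38,-0.02,0,0,0,1, 0.09,0.42,-0.02,0,0,0,1, 0.099,0.46,-0.02,0,0,0,1, 0.107,0.50,-0.02,0,0,0,1, 0.114,0.53,-0.02,0,0,0,1, 0.120,0.55,-0.01,0,0,0,1, 0.120,0.559,0,0,0,0,1, 0.120,0.559,0,0,0,0,1, 0.120,0.559,0,0,0,0,1, 0.120,0.559,0,0,0,0,1, 0.120,0.559,0,0,0,0,1]'
python3 - <<'E'
from h import *
o=bot.get_obs(); print(o["tcp_pos"],o["tool_rot"],o["gripper_width"],o["wrist_force"])
im,cw=shot("wrist","w7"); 
print("tip expected",proj(cw,[.43,.29,.22]))
o=bot.get_obs(); q=np.array(o["tool_rot"]); Rt=R.from_quat(q[[1,2,3,0]])
for zb in (.003,.005,.007):
  for ex in (-.003,0,.003):
    f=lambda p: proj(cw,Rt.apply(p)+o["tcp_pos"]).round(1)
    print(zb,ex,f([ex+.018,0,zb]),f([ex,0,zb-.047]),f([ex,0,zb-.040]))
a=cv2.resize(im[165:265,264:384],(720,600),interpolation=cv2.INTER_NEAREST)
cv2.imwrite("pics/crop5.png",a[:,:,::-1])
E
```

```text
time_s: 7.13
tcp_pos: [0.4302, 0.2885, 0.3013]
tool_rot: [-0.0, 0.154, 0.988, -0.0]
wrist_force: [-1.2, 0.6, -1.2]
gripper_width: 0.389
grip_force: 90.0
[0.43021276 0.28849119 0.30128571] [-8.78897215e-07  1.54217533e-01  9.88036874e-01 -2.95677373e-04] 0.3891034978161654 [-1.19949998  0.5961079  -1.24983359]
tip expected [325.30220362 207.15409402]
0.003 -0.003 [323.9 231.8] [323.9 321.3] [323.9 309.8]
0.003 0 [323.9 226.6] [323.9 315.2] [323.9 303.8]
0.003 0.003 [323.9 221.4] [323.9 308.9] [323.9 297.8]
0.005 -0.003 [323.9 230.3] [323.9 317.9] [323.9 306.7]
0.005 0 [323.9 225.1] [323.9 311.8] [323.9 300.8]
0.005 0.003 [323.9 219.9] [323.9 305.6] [323.9 294.9]
0.007 -0.003 [323.9 228.8] [323.9 314.6] [323.9 303.7]
0.007 0 [323.9 223.7] [323.9 308.5] [323.9 297.9]
0.007 0.003 [323.9 218.6] [323.9 302.4] [323.9 292. ]
```

View pics/crop5.png

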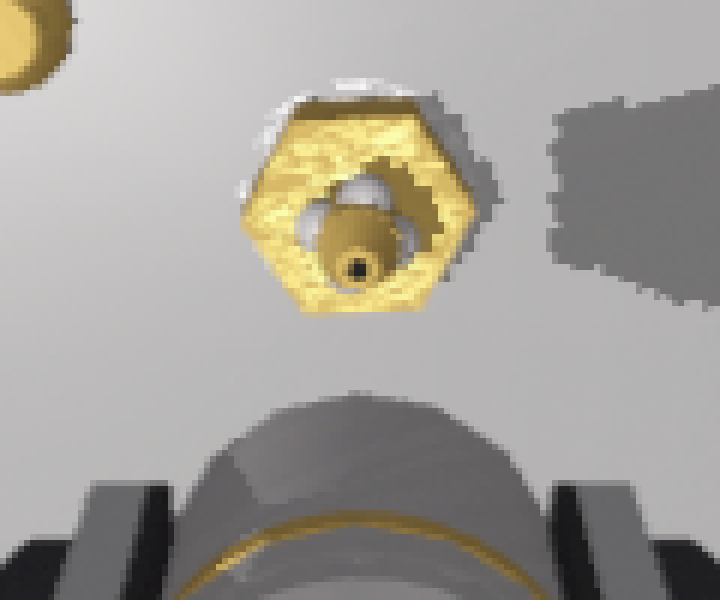

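The tip is at wrist pixel (323.2,209.2) and the weight's bottom edge peaks at (323.5,230.4), so they are nearly in line laterally. I'll compute the remaining offset.

Run:
```python
from h import *
im,cw=shot("wrist","w8"); o=bot.get_obs(); print(o["tcp_pos"],o["tool_rot"])
d=(im.astype(int).sum(2)<110).astype(np.uint8); b=blobs(d,(310,195,337,222),2); print(b)
u=b[0][1]
for z in (.218,.221): P=plane(cw,u,z); print(P,toolvec(P))
```

```text
[0.43046948 0.28883773 0.30196536] [5.17855124e-04 1.54181325e-01 9.88042412e-01 2.08521035e-04]
[]Traceback (most recent call last):
  File "<stdin>", line 4, in <module>
IndexError: list index out of range
```

Run:
```python
from h import *
im,cw=shot("wrist","w9"); o=bot.get_obs(); print(o["tcp_pos"],o["tool_rot"])
g=im.astype(int).sum(2)[200:216,316:332]; i=np.unravel_index(g.argmin(),g.shape); print(g.min())
w=np.clip(300-g,0,None)*((np.indices(g.shape)-np.array(i)[:,None,None])**2).sum(0).__le__(5)
r,c=np.indices(g.shape); u=((c*w).sum()/w.sum()+316,(r*w).sum()/w.sum()+200); print(u)
for z in (.217,.219,.221): P=plane(cw,u,z); print(P,toolvec(P))
```

```text
[0.4305046  0.28901458 0.30210251] [6.22955327e-04 1.54098053e-01 9.88055303e-01 3.45992089e-04]
105
(np.float64(322.5686070686071), np.float64(209.0))
[0.43246141 0.28742567 0.217     ] [-0.00225203 -0.0009921   0.08510426]
[0.43176652 0.28765523 0.219     ] [-0.00152249 -0.00098329  0.08310345]
[0.43107164 0.28788479 0.221     ] [-0.00079295 -0.00097449  0.08110263]
```

```bash
python3 -m handwheel '[0,-0.0008,0.02,0,0,0,1, 0,-0.0008,0.04,0,0,0,1, 0,-0.0008,0.055,0,0,0,1, 0,-0.0008,0.065,0,0,0,1, 0,-0.0008,0.07,0,0,0,1, 0,-0.0008,0.073,0,0,0,1, 0,-0.0008,0.076,0,0,0,1, 0,-0.0008,0.078,0,0,0,1, 0,-0.0008,0.08,0,0,0,1, 0,-0.0008,0.08,0,0,0,1, 0,-0.0008,0.08,0,0,0,1, 0,-0.0008,0.08,0,0,0,1]'
python3 - <<'E'
from h import *
o=bot.get_obs(); print(o["tcp_pos"],o["tool_rot"],o["wrist_force"],o["torque"])
E
```

```text
time_s: 8.28
tcp_pos: [0.43, 0.2893, 0.2217]
tool_rot: [0.0, 0.153, 0.988, 0.0]
wrist_force: [-1.0, -0.1, -1.0]
gripper_width: 0.393
grip_force: 90.0
[0.42998939 0.28925427 0.22171469] [3.04881682e-04 1.53269886e-01 9.88184295e-01 2.17255690e-04] [-1.04862113 -0.09163358 -0.95669287] [ 0.00717405 -0.01859462  0.02573448]
```

```bash
python3 -m handwheel '[0,0,0.0015,0,0,0,1, 0,0,0.003,0,0,0,1, 0,0,0.0045,0,0,0,1, 0,0,0.006,0,0,0,1, 0,0,0.006,0,0,0,1]'; python3 -m handwheel '[0,0,0.0015,0,0,0,1, 0,0,0.003,0,0,0,1, 0,0,0.004,0,0,0,1, 0,0,0.004,0,0,0,1]'
python3 - <<'E'
from h import *
o=bot.get_obs(); print(o["tcp_pos"],o["tool_rot"],o["wrist_force"],o["torque"])
E
```

```text
time_s: 8.7
tcp_pos: [0.4295, 0.289, 0.2147]
tool_rot: [-0.0, 0.153, 0.988, -0.0]
wrist_force: [0.9, -0.2, -1.4]
gripper_width: 0.39
grip_force: 90.0
time_s: 9.03
tcp_pos: [0.4297, 0.2889, 0.212]
tool_rot: [-0.0, 0.153, 0.988, -0.0]
wrist_force: [-2.5, -1.9, 4.1]
gripper_width: 0.394
grip_force: 90.6
[0.42969314 0.28888047 0.21204692] [-1.20393710e-04  1.53250357e-01  9.88187325e-01 -3.52466298e-04] [-2.52197362 -1.93160858  4.12325226] [-0.38885283  0.43401858  0.0055148 ]
```

```bash
python3 -m handwheel '[0.0007,-0.0010,0,0,0,0,1, 0.0007,-0.001,0,0,0,0,1, 0.0007,-0.001,0,0,0,0,1]'
python3 - <<'E'
from h import *
o=bot.get_obs(); print(o["tcp_pos"],o["tool_rot"],o["wrist_force"],o["torque"],toolvec(o["wrist_force"]+o["tcp_pos"]))
E
```

```text
time_s: 9.28
tcp_pos: [0.4292, 0.2884, 0.2119]
tool_rot: [0.001, 0.153, 0.988, 0.0]
wrist_force: [-1.6, -0.8, 4.1]
gripper_width: 0.392
grip_force: 90.6
[0.42915097 0.28843226 0.21186884] [5.12615614e-04 1.53311345e-01 9.88177769e-01 2.58034230e-04] [-1.58070719 -0.83481988  4.11136849] [-0.29410421  0.26717481 -0.0114605 ] [ 1.24961058 -1.27178332 -4.11338679]
```

```bash
python3 -m handwheel '[0.001,-0.0008,0,0,0,0,1, 0.001,-0.0008,0,0,0,0,1, 0.001,-0.0008,0.001,0,0,0,1, 0.001,-0.0008,0.001,0,0,0,1]'
python3 - <<'E'
from h import *
o=bot.get_obs(); print(o["tcp_pos"],o["tool_rot"],o["wrist_force"],o["torque"],toolvec(o["wrist_force"]+o["tcp_pos"]))
E
```

```text
time_s: 9.62
tcp_pos: [0.4288, 0.2884, 0.2117]
tool_rot: [0.001, 0.153, 0.988, 0.001]
wrist_force: [0.2, -1.3, 5.8]
gripper_width: 0.391
grip_force: 90.9
[0.42881618 0.28839646 0.21168307] [1.43575403e-03 1.53304664e-01 9.88177534e-01 8.83063042e-04] [ 0.23445502 -1.29814497  5.79575831] [-0.12759424 -0.1397753  -0.00192793] [-0.63163119 -1.15342207 -5.79669074]
```

```bash
python3 -m handwheel '[-0.0003,-0.0007,0.001,0,0,0,1, -0.0003,-0.0007,0.002,0,0,0,1, -0.0003,-0.0007,0.002,0,0,0,1]'; python3 -m handwheel '[0,0,0.001,0,0,0,1, 0,0,0.002,0,0,0,1, 0,0,0.002,0,0,0,1]'
python3 - <<'E'
from h import *
o=bot.get_obs(); print(o["tcp_pos"],o["tool_rot"],o["wrist_force"],o["torque"],toolvec(o["wrist_force"]+o["tcp_pos"]))
E
```

```text
time_s: 9.87
tcp_pos: [0.4293, 0.2884, 0.2111]
tool_rot: [0.002, 0.153, 0.988, 0.002]
wrist_force: [-0.6, 0.3, 10.2]
gripper_width: 0.389
grip_force: 91.4
time_s: 10.12
tcp_pos: [0.4293, 0.2884, 0.209]
tool_rot: [0.002, 0.153, 0.988, 0.002]
wrist_force: [-0.2, -0.0, 7.9]
gripper_width: 0.388
grip_force: 91.2
[0.42929469 0.28837559 0.20902756] [0.00188252 0.15329576 0.98817684 0.00184547] [-0.21504788 -0.02718553  7.90765768] [ 0.03130596  0.03969177 -0.0375625 ] [ 0.17175638 -0.05765288 -7.908553  ]
```

```bash
for i in 1 2 3; do python3 -m handwheel '[0,0,0.001,0,0,0,1, 0,0,0.002,0,0,0,1, 0,0,0.002,0,0,0,1]' | egrep 'tcp|rot|wrist'; done
```

```text
tcp_pos: [0.4281, 0.2878, 0.2033]
tool_rot: [0.001, 0.153, 0.988, 0.001]
wrist_force: [5.6, 3.6, -5.5]
tcp_pos: [0.4281, 0.2877, 0.2022]
tool_rot: [0.0, 0.153, 0.988, 0.001]
wrist_force: [2.7, 3.9, 0.7]
tcp_pos: [0.4282, 0.2877, 0.2021]
tool_rot: [0.0, 0.153, 0.988, 0.001]
wrist_force: [0.2, 1.0, 6.9]
```

```bash
for i in 1 2 3; do python3 -m handwheel '[0,0,0.001,0,0,0,1, 0,0,0.002,0,0,0,1, 0,0,0.002,0,0,0,1]' | egrep 'tcp|rot|wrist|force'; done
python3 - <<'E'
from h import *
im,cw=shot("wrist","w10"); s,cs=shot("scene","s10")
a=cv2.resize(im[150:400,180:470],(464,400),interpolation=cv2.INTER_NEAREST); b=cv2.resize(s[90:170,295:361],(330,400),interpolation=cv2.INTER_CUBIC)
cv2.imwrite("pics/crop6.png",np.hstack([a,b])[:,:,::-1])
E
```

```text
tcp_pos: [0.4283, 0.2877, 0.2021]
tool_rot: [0.001, 0.153, 0.988, 0.001]
wrist_force: [-2.7, 0.2, 15.0]
grip_force: 92.1
tcp_pos: [0.4283, 0.2878, 0.202]
tool_rot: [0.001, 0.153, 0.988, 0.0]
wrist_force: [-6.4, -2.1, 22.3]
grip_force: 93.0
tcp_pos: [0.4284, 0.2878, 0.202]
tool_rot: [0.001, 0.153, 0.988, 0.0]
wrist_force: [-10.7, -4.6, 30.8]
grip_force: 93.8
```

View pics/crop6.png

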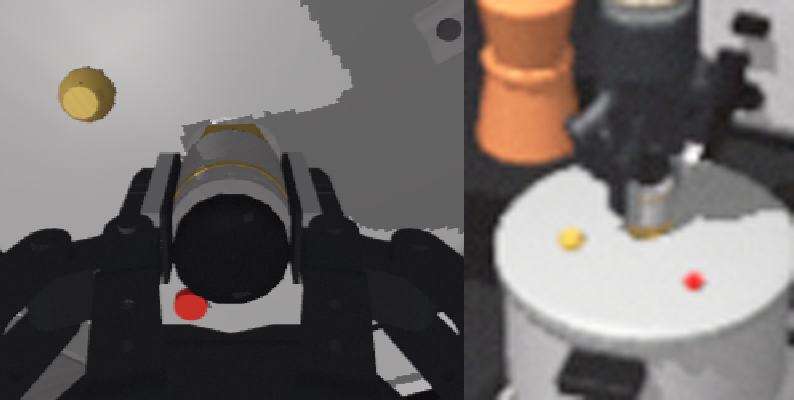

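The weight's underside sits on the nut, seen at (230,130) in the left crop, and it holds rigidly at 30 N. I'll relieve the sideways load before handing in.

```bash
python3 -m handwheel '[0.0012,-0.001,0,0,0,0,1, 0.0012,-0.001,0,0,0,0,1, 0.0012,-0.001,0,0,0,0,1]'; python3 -m handwheel '[0.001,-0.0008,0,0,0,0,1, 0.001,-0.0008,0,0,0,0,1, 0.001,-0.0008,0,0,0,0,1]'
```

```text
time_s: 11.97
tcp_pos: [0.4283, 0.2877, 0.202]
tool_rot: [0.002, 0.153, 0.988, 0.002]
wrist_force: [-7.5, -2.4, 27.3]
gripper_width: 0.391
grip_force: 93.4
time_s: 12.22
tcp_pos: [0.4283, 0.2877, 0.202]
tool_rot: [0.004, 0.153, 0.988, 0.002]
wrist_force: [-3.8, -0.6, 25.6]
gripper_width: 0.393
grip_force: 93.1
```

```bash
python3 -m handwheel '[0.0008,0,0.0005,0,0,0,1, 0.0008,0,0.0005,0,0,0,1, 0.0008,0,0.0005,0,0,0,1, 0.0008,0,0.0005,0,0,0,1, 0.0008,0,0.0005,0,0,0,1, 0.0008,0,0.0005,0,0,0,1]' && python3 -c "from cell import bot; print(bot.sign_off())"
```

```text
time_s: 12.72
tcp_pos: [0.4283, 0.2877, 0.202]
tool_rot: [0.005, 0.153, 0.988, 0.002]
wrist_force: [-2.0, -1.1, 25.4]
gripper_width: 0.392
grip_force: 93.2
the job is handed in; nothing more can be done
None
```

The weight clicked past the catches and sits fully home on the nut; I handed the job in at 12.7 s with it still gripped (93 N) and pressed down at about 25 N, and no verdict came back.

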